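# Pair a staining dish with its lid

### The arm

A 6-joint arm with a two-finger parallel gripper is mounted at the origin on a cart in front of the work surface, level with it; the furniture and walls round the work are solid. World frame = base frame: x ahead of the robot, y to its left, z up, the work surface at z = 0. Lengths are in mm, angles in rad, forces in N, time in s.
With the tool pointing down it reaches from about 350 to 875 mm from the base axis. Payload 4.2 kg.
Tool frame: the origin (TCP) lies between the finger pads; the fingertips stand 11 mm ahead of it and the grasp point (between the pads) lies 8 mm behind it; z points along the fingers, y is the direction in which the jaws open and shut (so a half turn about z gives the same grasp; the last joint's range is limited). The gripper opens to 85 mm and grips with 20 to 120 N. Pads are 22 mm wide; open, the fingers measure 114 mm over their backs; the gripper's body (76 mm by 85 mm) begins 54 mm behind the grasp point. The pads swing forward as they close: fully open they stand 13 mm farther back than shut.
Start: joints at [1.488, 0.385, 0.008, 0, -1.194, -0.259], TCP at [209.457, 588.835, 242.312] pointing down, gripper open.
Joint ranges: [-3.14, 3.14], [-1.21, 2.06], [-1.07, 1.41], [-3.16, 2.05], [-2.99, -0.16], [-3.1, 3.1]. Speed limits (rad/s): [2.79, 2.79, 3.14, 3.14, 3.14, 3.14].

### API

Orientations are given as a unit quaternion [x, y, z, w].
In Python, from bench import * gives the robot as it stands.
- The arm moves only by the tool servo_tool, never from a script. Its argument "rows" is a list of rows, each a list of 7 numbers: the opening, from 0 (shut) to 1 (fully open), then the shift along the tool's x, y, z in cm, then the turn, a rotation vector about the tool's x, y, z in degrees. A call has 1 to 12 rows; each row shifts and turns the commanded pose from where the row before left it, along the tool's axes as they then stand; what a row does not reach is not made up. A row lasts 1/10 s, in which the tool goes at most 50 mm and 8.59 degrees, less where a joint would pass 70% of its speed; a pose out of reach is approached as far as the arm can. A call is refused whole if a number of a shift passes 5 or a number of a turn 8.59, either way. A call with a gripper value outside its range is refused whole. The fingers move at their own pace and stop on an object; the grip force is fixed at half the most. Time passes only in rows, so rows that do not move let the fingers close. It gives the time, the measured TCP pose, the force and the opening at its end, in the units of the state.
- read_state(): the state, without advancing time (a new reading comes with each control period).
- get_image(name): name is "scene" or "top"; returns a dict with "image" (480x640x3 uint8, red, green, blue), "mtx" (3x3 intrinsics, pixels), "k1" (the pictures are not rectified: a ray, as slopes to the right and down, at radius r is drawn at 1 + k1 r^2 times it, then the intrinsics apply), "extrinsics" (4x4, takes a point from camera to world coordinates). Camera axes: x right, y up, looking along -z (the intrinsics and any distortion apply to the point x, -y, -z); pixel columns grow to the right and rows downward; lengths in mm; the calibration is good to about 2 mm. A picture is of the moment at which its call begins. There is no depth.
- job_done(): hands the job in, once; it reports no verdict.
The state is a dict: "clock": time; "joints": joint angles; "joint_vel": joint speeds; "joint_efforts": joint torques, N m; "position": TCP position; "ee_rot": TCP orientation; "contact_force": force on the tool from outside, world axes, zero at the start; "wrist_torque": the same for the moment, N m; "gripper_width": finger opening in mm.
Only numpy, scipy, OpenCV 4.12 (cv2) and the standard library are available. Lean on these libraries where they do the work, as an engineer would, in place of code of your own. Each camera call takes 0.05 s, during which the arm holds its last target. There are 200 camera calls.

### The job

Three lids of different widths lie on the metal stand; find the one that is as wide as the white dish. Push the dish up against the near face of the stand, square and centred in front of that lid, then slide the lid towards you off the stand onto the dish without lifting it, until it is up to the raised lip of the dish, squarely covers the dish and no longer rests on the stand. Leave the other two lids and everything else in place, and let go.

Things in the scene. Friction and masses are not known exactly. Their poses are not given: they have to be found in the camera images.
- dish_mid (a point): open white staining dish, 108 wide (y) x 110 mm deep (x), walls 8, floor 5 mm thick; far and flank rims 44.5 mm above the bench; near wall (-x) rises to 53.5 mm as a stop lip. Loose, 0.45 kg, slides on the bench. This point: its centre, 22 mm above the bench; x points from lip to far rim, within 20 degrees of the stand's x at first
- lid_medium_mid (a point): loose grey plastic lid, plate 108 wide (y) x 100 deep (x) x 6 mm, 0.12 kg; upright rib 88 mm long (y), 10 thick (x), centred at x = +20 mm, top 20.5 mm above this point (the plate's centre). x points to the stand's back, within 3 degrees of the stand's x; which lid lies where varies. On the dish its centre is about 3 mm behind (x) and 25.5 mm above the dish's point
- lid_narrow_mid (a point): loose grey plastic lid, plate 80 wide (y) x 100 deep (x) x 6 mm, 0.12 kg; upright rib 60 mm long (y), 10 thick (x), centred at x = +20 mm, top 20.5 mm above this point (the plate's centre). x points to the stand's back, within 3 degrees of the stand's x; which lid lies where varies
- lid_wide_mid (a point): loose grey plastic lid, plate 136 wide (y) x 100 deep (x) x 6 mm, 0.12 kg; upright rib 116 mm long (y), 10 thick (x), centred at x = +20 mm, top 20.5 mm above this point (the plate's centre). x points to the stand's back, within 3 degrees of the stand's x; which lid lies where varies
- cover_stand: fixed aluminium stand, 440 mm wide (y), upright front face at x = -62 mm, flat top 46 mm above the bench; the lids lie on it side by side, 145 mm apart, centred at x = 2 to 6 mm; a 12 mm upstand runs along its back edge (x = 60 to 64 mm). Origin: middle of its footprint on the bench; x points from front to back, away from the robot
- dish: the same dish, origin at the centre of its underside
- lid_medium: the 108 mm lid, origin at the centre of its underside
- timer: white bench timer 68 x 64 x 19 mm, bystander at the right; origin under its centre
- tape: roll of paper tape, 96 mm across, 18 mm high, lying flat, bystander at the front left; origin under its centre

How it is judged:
By the outcome, as a careful person would: the job done as asked, in the order asked, and still so for the second after the job is handed in, with the robot touching nothing.
It also fails if it takes over 54 s, if anything falls off the work surface, if the arm or the gripper's body presses on something with over 40 N, if the wrist force passes 120 N, or if a joint passes its speed limit or range.

## Working session

There is one attempt and no reset: what is moved stays moved. The work goes in short steps, Python scripts to look and compute and a tool call to move; the robot and the scene stay as the last step left them, time stands still between calls to the robot, and variables do not carry over. Pictures are saved under pics/ and viewed, about 8 in all and at most 12, crops included, and the job is handed in when it is done.

Besides the shell and the picture viewer there is one more tool, called as name([rows], argument=value, ...), one row to a line, values as JSON. servo_tool: Moves the arm, as the interface text tells. Its arguments: {"type":"object","properties":{"rows":{"type":"array","items":{"type":"array","items":{"type":"number"}}}},"required":["rows"]}

```bash
mkdir -p pics; ls; python3 - <<'E'
from bench import *
import cv2
s=read_state(); print(s)
for n in("scene","top"):
    d=get_image(n); cv2.imwrite(f"pics/{n}0.png",d["image"][:,:,::-1]); print(n,d["mtx"].tolist(),d["k1"],d["extrinsics"].round(4).tolist())
E
```

```text
pics
{'clock': 0.0, 'joints': array([ 1.48761819e+00,  3.85544015e-01,  6.63991811e-03, -4.90372727e-04,
       -1.19399716e+00, -2.58612738e-01]), 'joint_vel': array([-2.43101380e-05, -5.71171202e-04, -5.71108571e-04,  1.01730561e-04,
        2.57399277e-04, -1.91951728e-03]), 'joint_efforts': array([-1.90055529e-03, -3.92289448e+01,  1.88396537e+01,  4.18609589e+00,
       -4.73615859e-03, -1.81720793e-06]), 'position': array([209.27295955, 588.33483793, 241.23592096]), 'ee_rot': array([ 9.85416921e-01, -1.70153848e-01, -1.34813644e-04,  1.06838177e-03]), 'contact_force': array([ 0.00327061, -0.92263579, -0.05554471]), 'wrist_torque': array([-0.04803756, -0.05876481,  0.02939439]), 'gripper_width': 85.36290049427794}
scene [[453.29215336648497, 0.0, 324.1790019192109], [0.0, 453.29215336648497, 249.90405414491397], [0.0, 0.0, 1.0]] -0.06448649337487943 [[0.6609, 0.5138, -0.547, -38.07], [-0.7504, 0.4409, -0.4925, -217.5064], [-0.0118, 0.736, 0.6769, 759.7836], [0.0, 0.0, 0.0, 1.0]]
top [[435.94648844408283, 0.0, 323.4017137280185], [0.0, 435.94648844408283, 236.3780271424411], [0.0, 0.0, 1.0]] -0.07260770438158941 [[0.0237, 0.9939, -0.1082, 452.0925], [-0.999, 0.0195, -0.0398, 250.9229], [-0.0375, 0.109, 0.9933, 935.3292], [0.0, 0.0, 0.0, 1.0]]
```

View pics/scene0.png

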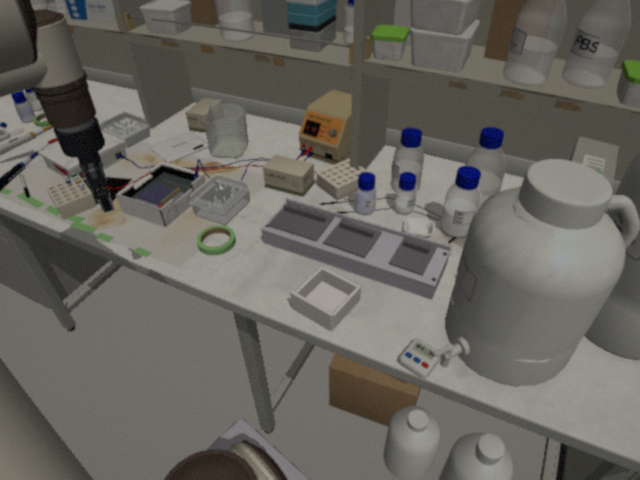

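View pics/top0.png

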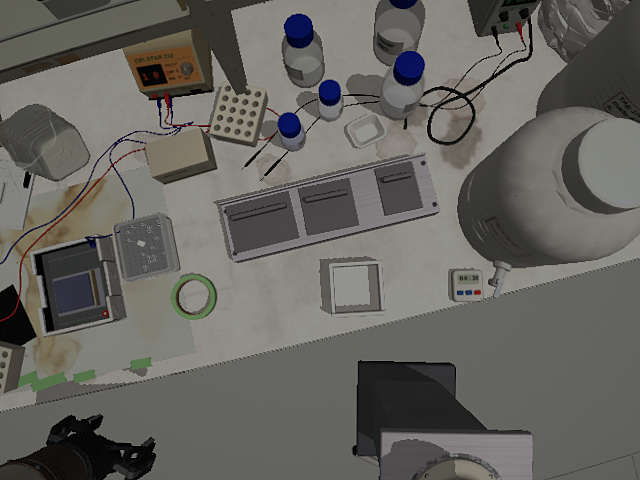

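The scene picture shows the stand with three lids and the dish near (325,297). In the top picture the lids run from wide (258,222) through medium (330,205) to narrow (400,190). The dish is at (352,287), the timer at (467,285) and the tape at (193,296).

```bash
cat > h.py <<'E'
import numpy as np, cv2
from bench import *
def ray(d,uv):
    uv=np.atleast_2d(np.float64(uv)); K=d["mtx"]
    p=(uv-[K[0,2],K[1,2]])/[K[0,0],K[1,1]]; q=p.copy()
    for _ in range(8): q=p/(1+d["k1"]*(q**2).sum(1,keepdims=True))
    E=d["extrinsics"]; return E[:3,3],np.c_[q[:,0],-q[:,1],-np.ones(len(q))]@E[:3,:3].T
def onz(d,uv,z):
    o,r=ray(d,uv); return (o+r*((z-o[2])/r[:,2])[:,None])[:,:2]
def proj(d,P):
    E=d["extrinsics"]; c=(np.atleast_2d(P)-E[:3,3])@E[:3,:3]; q=np.c_[c[:,0],-c[:,1]]/-c[:,2:]
    q=q*(1+d["k1"]*(q**2).sum(1,keepdims=True)); K=d["mtx"]; return q*[K[0,0],K[1,1]]+[K[0,2],K[1,2]]
E
python3 - <<'E'
from h import *
d=get_image("top"); im=d["image"]; g=cv2.cvtColor(im,cv2.COLOR_RGB2GRAY)
for p in [(258,225),(330,210),(400,192),(225,225),(295,210),(365,200),(352,285),(352,263),(352,311),(328,285),(378,285),(310,290),(284,251)]: print(p,im[p[1],p[0]])
c=im[150:330,200:480]; cv2.imwrite("pics/c1.png",cv2.resize(c[:,:,::-1],(784,504),interpolation=cv2.INTER_CUBIC))
E
```

```text
(258, 225) [73 70 72]
(330, 210) [74 71 73]
(400, 192) [73 72 72]
(225, 225) [118 114 116]
(295, 210) [128 123 126]
(365, 200) [129 125 126]
(352, 285) [146 147 143]
(352, 263) [150 152 148]
(352, 311) [71 67 65]
(328, 285) [91 88 84]
(378, 285) [45 43 41]
(310, 290) [141 137 131]
(284, 251) [68 65 65]
```

View pics/c1.png

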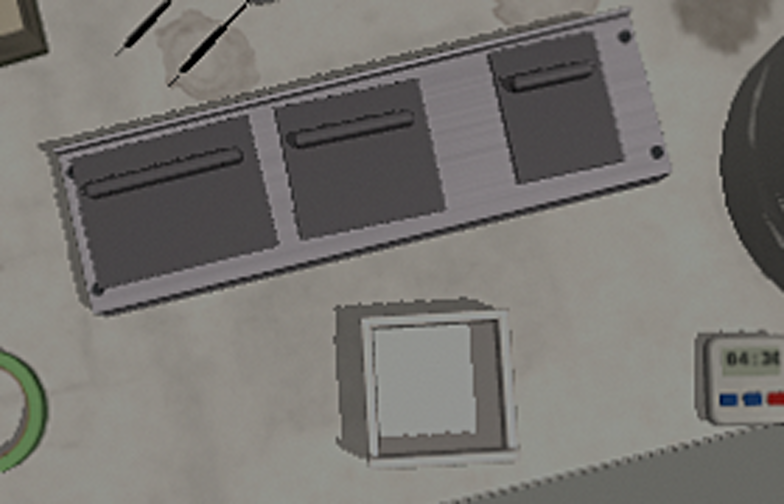

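```bash
python3 - <<'E'
from h import *
d=get_image("top"); im=d["image"]; g=cv2.cvtColor(im,cv2.COLOR_RGB2GRAY)
def comps(m,off,amin):
    cs,_=cv2.findContours(m.astype(np.uint8),cv2.RETR_EXTERNAL,cv2.CHAIN_APPROX_NONE)
    return [c[:,0,:]+off for c in cs if cv2.contourArea(c)>amin]
m=(g<95)&(g>45); m=cv2.morphologyEx(m[150:260,200:450].astype(np.uint8),cv2.MORPH_OPEN,np.ones((9,9)))
for c in comps(m,[200,150],400):
    w=onz(d,c,52); r=cv2.minAreaRect(np.float32(w)); print("lid",np.round(r[0],1),np.round(r[1],1),round(r[2],2),np.round(cv2.boxPoints(r),1).tolist())
# stand top: bright purple-ish
hs=im.astype(int); 
def pr(z,l): 
    p=onz(d,np.array(l)/2.8+[200-.3,150-.3],z); print(np.round(p,1).tolist()); return p
F=pr(46,[(98,303),(668,173)]); B=pr(58,[(60,157),(628,10)])
for p in(F,B): print(np.linalg.norm(p[1]-p[0]),np.degrees(np.arctan2(*(p[0]-p[1])[::-1])))
D=pr(44.5,[(362,318),(508,309)]); L=pr(53.5,[(517,460),(370,466)])
print(np.linalg.norm(D[1]-D[0]),np.linalg.norm(L[1]-L[0]),np.linalg.norm(D[1]-L[0]),np.linalg.norm(D[0]-L[1]), (D.mean(0)+L.mean(0))/2)
print("rimang",np.degrees(np.arctan2(*(D[0]-D[1])[::-1])),np.degrees(np.arctan2(*(L[1]-L[0])[::-1])))
print("tape",pr(18,[((193-200)*2.8,(296-150)*2.8)]),"timer",pr(19,[(750,378)]))
E
```

```text
lid [559.5 410.7] [ 68.  138.2] 14.04 [[509.70001220703125, 469.5], [543.2000122070312, 335.3999938964844], [609.2000122070312, 351.8999938964844], [575.7000122070312, 486.0]]
lid [594.2 274.1] [ 67.5 108.4] 12.16 [[549.7999877929688, 319.8999938964844], [572.5999755859375, 214.0], [638.5999755859375, 228.1999969482422], [615.7999877929688, 334.20001220703125]]
lid [635.9 130.3] [67.7 78.6] 12.51 [[594.2999877929688, 161.39999389648438], [611.2999877929688, 84.5999984741211], [677.5, 99.30000305175781], [660.4000244140625, 176.10000610351562]]
[[500.6, 468.8], [605.1, 51.4]]
[[607.2, 499.4], [724.3, 82.4]]
430.26993875666756 104.0487134992739
433.09084445507756 105.68730292106078
[[494.1, 273.9], [502.9, 167.8]]
[[394.8, 161.0], [388.1, 265.6]]
106.49220130453325 104.82057696227038 108.249873800185 106.33340603155844 [444.95900394 217.07337364]
rimang 94.74375184504291 93.70731400804678
[[419.6, 562.9]]
[[456.5, -15.2]]
tape [[419.59394181 562.92962931]] timer [[456.51023327 -15.22905804]]
```

```bash
cat >> h.py <<'E'
def edge(d,a,b,z,w=5,trim=.12,sgn=0):
    """fit straight edge near pixel segment a-b (top pixels), return world pt & angle at height z; sgn=+1 bright on left-normal side"""
    g=cv2.cvtColor(d["image"],cv2.COLOR_RGB2GRAY).astype(np.float32); g=cv2.GaussianBlur(g,(0,0),.8)
    a,b=np.float32(a),np.float32(b); t=(b-a)/np.linalg.norm(b-a); n=np.array([t[1],-t[0]])
    s=np.linspace(trim,1-trim,40); o=np.arange(-w,w+.01,.1,dtype=np.float32)
    P=a+s[:,None,None]*(b-a)+o[None,:,None]*n
    v=cv2.remap(g,np.float32(P[...,0]),np.float32(P[...,1]),cv2.INTER_LINEAR)
    gr=np.gradient(v,axis=1)
    gr=np.abs(gr) if sgn==0 else sgn*gr
    k=gr.argmax(1); q=P[np.arange(len(s)),k]; W=np.float32(onz(d,q,z))
    for _ in range(3):
        vx,vy,x,y=cv2.fitLine(W,cv2.DIST_HUBER,0,.01,.01).ravel()
        r=(W-[x,y])@[-vy,vx]; W=W[np.abs(r)<max(1.,1.5*np.std(r))]
    return np.array([x,y]),np.degrees(np.arctan2(vy,vx))%180,len(W),np.std(r)
def cpx(l): return np.array(l)/2.8+[199.7,149.7]
E
python3 - <<'E'
from h import *
d=get_image("top")
def E(n,a,b,z,sgn=0,w=3,c=True):
    A,B=(cpx(a),cpx(b)) if c else (a,b); p,an,k,s=edge(d,A,B,z,w,sgn=sgn); print(n,p.round(1),round(an,2),k,round(float(s),2)); return p,an
E("front",(98,303),(668,173),46,1,2)
E("front",(98,303),(668,173),46,0,2)
E("back",(60,157),(628,10),58)
E("Lf",(302,240),(445,210),52,-1);E("Ll",(275,107),(302,240),52);E("Lr",(418,80),(445,210),52);E("Lb",(277,107),(418,80),52)
E("Df",(362,318),(508,309),44.5,-1); E("Dn",(370,466),(517,460),53.5,1)
E("Dl",(362,318),(370,466),44.5,1); E("Dr",(508,309),(517,460),44.5,-1)
E("Df_in",(375,328),(495,321),44.5); E("Dn_in",(380,450),(508,444),53.5)
E

```

```text
front [565.  202.5] 104.64 38 0.23
front [565.  202.5] 104.64 38 0.23
back [667.5 290.4] 104.94 23 1.29
Lf [561.7 265.9] 102.61 38 0.49
Ll [607.9 333.8] 12.49 33 0.13
Lr [606.4 221.4] 12.1 29 0.43
Lb [662.1 281.8] 102.73 28 0.47
Df [498.5 222.9] 95.26 40 0.49
Dn [392.2 213.7] 94.96 36 0.46
Dl [440.3 270.2] 4.43 35 0.39
Dr [450.8 164.5] 3.3 29 0.55
Df_in [491.1 218.5] 97.9 23 1.11
Dn_in [397.6 206.7] 94.56 40 0.29
```

servo_tool([
  [1,0,0,0,0,0,8.225],
  [1,0,0,0,0,0,8.225],
  [1,0,0,0,0,0,8.225],
  [1,0,0,0,0,0,8.225],
  [1,0,0,0,0,0,8.225],
  [1,0,0,0,0,0,8.225],
  [1,0,0,0,0,0,8.225],
  [1,0,0,0,0,0,8.225],
])

```text
clock: 1.05
position: [209.4, 588.7, 242.1]
ee_rot: [0.733, -0.68, 0.0, 0.0]
contact_force: [-0.1, 0.3, 0.3]
gripper_width: 85.5
```

servo_tool([
  [1,3.24,-1.29,0,0,0,0],
  [1,3.24,-1.29,0,0,0,0],
  [1,3.24,-1.29,0,0,0,0],
  [1,3.24,-1.29,0,0,0,0],
  [1,3.24,-1.29,0,0,0,0],
  [1,3.24,-1.29,0,0,0,0],
  [1,3.24,-1.29,0,0,0,0],
  [1,3.24,-1.29,0,0,0,0],
  [1,3.24,-1.29,0,0,0,0],
  [1,3.24,-1.29,0,0,0,0],
  [1,3.24,-1.29,0,0,0,0],
  [1,3.24,-1.29,0,0,0,0],
])

```text
clock: 2.25
position: [395.4, 212.4, 242.5]
ee_rot: [0.735, -0.678, -0.0, -0.0]
contact_force: [1.1, 1.0, -0.5]
gripper_width: 85.0
```

servo_tool([
  [1,0,0,2.5,0,0,0],
  [1,0,0,2.5,0,0,0],
  [0.6,0,0,2.5,0,0,0],
  [0.6,0,0,2.5,0,0,0],
  [0.6,0,0,0,0,0,0],
  [0.6,0,0,0,0,0,0],
])

```text
clock: 2.85
position: [395.3, 213.9, 142.7]
ee_rot: [0.735, -0.678, 0.0, 0.0]
contact_force: [-0.1, -0.1, 0.8]
gripper_width: 51.4
```

```bash
cat >> h.py <<'E'
from scipy.spatial.transform import Rotation as Rot
def go(p,yaw):
    """tool-axis shift (cm) from measured pose to p, and tool-z turn (deg) so that tool y points along yaw-180"""
    s=read_state(); R=Rot.from_quat(s["ee_rot"]).as_matrix(); ty=np.degrees(np.arctan2(R[1,1],R[0,1]))+180
    print("t",s["clock"],"pos",s["position"].round(1),"yaw",round(ty,2),"tilt",R[:2,2].round(4),"F",s["contact_force"].round(1),"w",round(s["gripper_width"],1))
    print(" shift cm",((np.array(p)-s["position"])@R/10).round(2),"turn",round((ty-yaw+180)%360-180,2))
E
python3 -c "
from h import *
go([394.6,213.2,33],4.6)"
```

```text
t 2.85 pos [395.3 213.9 142.7] yaw 4.64 tilt [ 0.0002 -0.0005] F [-0.1 -0.1  0.8] w 51.4
 shift cm [ 0.06  0.08 10.97] turn 0.04
```

servo_tool([
  [0.6,0.03,0.04,2.7,0,0,0],
  [0.6,0.03,0.04,2.7,0,0,0],
  [0.6,0,0,2.7,0,0,0],
  [0.6,0,0,2.7,0,0,0],
  [0.6,0,0,0,0,0,0],
  [0.6,0,0,0,0,0,0],
])

```text
clock: 3.45
position: [395.2, 214.0, 35.5]
ee_rot: [0.735, -0.678, 0.0, -0.001]
contact_force: [-0.6, 0.7, -0.0]
gripper_width: 50.9
```

servo_tool([
  [0,0,0,0,0,0,0],
  [0,0,0,0,0,0,0],
  [0,0,0,0,0,0,0],
  [0,0,0,0,0,0,0],
  [0,0,0,0,0,0,0],
  [0,0,0,0,0,0,0],
  [0,0,0,0,0,0,0],
  [0,0,0,0,0,0,0],
])

```text
clock: 4.25
position: [395.2, 213.9, 35.6]
ee_rot: [0.735, -0.678, 0.0, -0.001]
contact_force: [-0.5, -0.5, 6.7]
gripper_width: 6.9
```

```bash
python3 - <<'E'
from h import *
go([446.8,235.6,34],14.64)
for n in("top",):
    d=get_image(n); cv2.imwrite(f"pics/{n}2.png",cv2.resize(d["image"][170:350,220:480][:,:,::-1],(780,540),interpolation=cv2.INTER_CUBIC))
E
```

```text
t 4.25 pos [395.2 213.9  35.6] yaw 4.66 tilt [0.0022 0.0018] F [-0.5 -0.5  6.7] w 6.9
 shift cm [-1.75 -5.32  0.18] turn -9.98
```

View pics/top2.png

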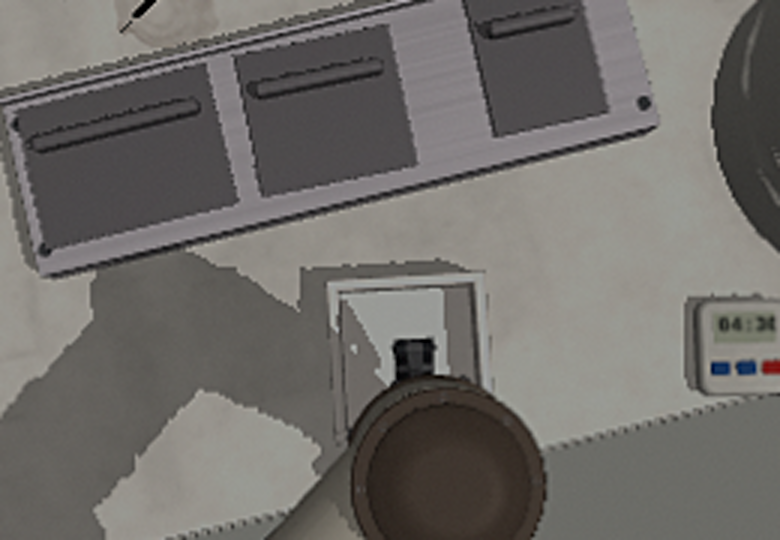

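The dish's near wall is gripped (fingers at crop (415,355)), and nothing else has moved. Next I turn the dish square to the stand and bring it close.

servo_tool([
  [0,0,0,-0.03,0,0,-2],
  [0,0,0,0,0,0,-2],
  [0,0,0,0,0,0,-2],
  [0,0,0,0,0,0,-2],
  [0,0,0,0,0,0,-2],
  [0,0,0,0,0,0,0],
  [0,0,0,0,0,0,0],
])

```text
clock: 5.0
position: [395.0, 213.5, 35.7]
ee_rot: [0.792, -0.611, 0.0, -0.001]
contact_force: [0.9, -0.7, 5.3]
gripper_width: 7.0
```

servo_tool([
  [0,-0.08,-0.5,0,0,0,0],
  [0,-0.08,-0.5,0,0,0,0],
  [0,-0.08,-0.5,0,0,0,0],
  [0,-0.08,-0.5,0,0,0,0],
  [0,-0.08,-0.5,0,0,0,0],
  [0,-0.08,-0.5,0,0,0,0],
  [0,-0.08,-0.5,0,0,0,0],
  [0,-0.08,-0.5,0,0,0,0],
  [0,-0.08,-0.5,0,0,0,0],
  [0,-0.08,-0.5,0,0,0,0],
  [0,0,0,0,0,0,0],
  [0,0,0,0,0,0,0],
])

```text
clock: 6.2
position: [438.7, 231.3, 35.7]
ee_rot: [0.791, -0.612, -0.0, 0.003]
contact_force: [-6.3, -4.4, 14.0]
gripper_width: 7.3
```

```bash
python3 - <<'E'
from h import *
go([446.8,235.6,34],14.64)
for n in("top",):
    d=get_image(n); cv2.imwrite(f"pics/{n}3.png",cv2.resize(d["image"][180:340,280:480][:,:,::-1],(750,600),interpolation=cv2.INTER_CUBIC))
E
```

```text
t 6.2 pos [438.7 231.3  35.7] yaw 14.56 tilt [-0.0039 -0.0035] F [-6.3 -4.4 14. ] w 7.3
 shift cm [-0.21 -0.89  0.16] turn -0.08
```

View pics/top3.png

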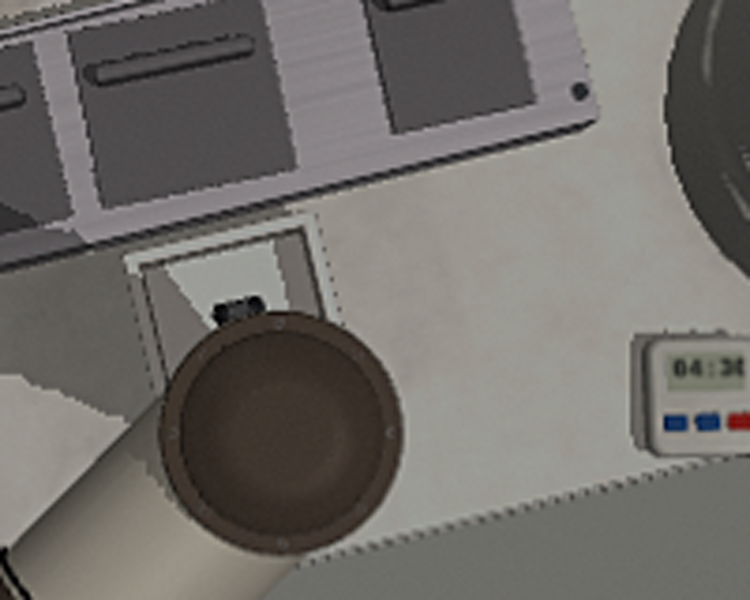

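The dish's far rim runs from (125,258) to (310,215) in the crop, nearly parallel to the stand front, and sits a few mm too far right. I will measure it properly.

```bash
cat >> h.py <<'E'
th=np.radians(14.64); e_=np.array([np.cos(th),np.sin(th)]); f_=np.array([-np.sin(th),np.cos(th)])
def dish(d,fl,fr,w=3,nl=None,nr=None):
    """fl, fr: top-image pixels of far-left/right rim corners; prints far rim e, yaw, flank f"""
    out=[]
    fl,fr=np.float64(fl),np.float64(fr); u=(fr-fl); dn=np.array([-u[1],u[0]])*.55
    for n,a,b,s in(("far",fl,fr,-1),("left",fl,fl+dn,1),("right",fr,fr+dn,-1)):
        p,an,k,sd=edge(d,a,b,44.5,w,sgn=s,trim=.15); print(n,"e",round(p@e_-597.8,1),"f",round(p@f_-115,1),"ang",round(an-14.64,2),k,round(float(sd),2))
E
python3 - <<'E'
from h import *
d=get_image("top"); c=lambda l:np.array(l)/3.75+[279.7,179.7]
dish(d,c((125,258)),c((312,214)))
p=edge(d,c((0,270)),c((590,128)),46,2); print(p, p[0]@e_)
E
```

```text
far e -11.3 f -1.8 ang 90.13 36 0.47
left e -43.2 f 50.5 ang -0.19 33 0.47
right e -42.5 f -55.4 ang 0.43 33 0.48
(array([557.50494, 221.69072], dtype=float32), np.float32(103.42719), 23, np.float32(0.89882475)) 595.4356023758561
```

servo_tool([
  [0,-0.1,0,-0.05,0,0,0],
  [0,-0.1,-0.1,-0.05,0,0,0],
  [0,-0.05,-0.15,0,0,0,0],
  [0,0,-0.15,0,0,0,0],
  [0,0,-0.1,0,0,0,0],
  [0,0,0,0,0,0,0],
  [0,0,0,0,0,0,0],
])

```text
clock: 7.0
position: [443.7, 236.2, 35.7]
ee_rot: [0.791, -0.612, -0.0, 0.002]
contact_force: [-4.0, -2.8, 5.7]
gripper_width: 7.5
```

```bash
python3 - <<'E'
from h import *
go([446.8,235.6,34],14.64)
d=get_image("top"); c=lambda l:np.array(l)/3.75+[279.7,179.7]
dish(d,c((119,248)),c((306,204)))
E
```

```text
t 7.0 pos [443.7 236.2  35.7] yaw 14.6 tilt [-0.0025 -0.002 ] F [-4.  -2.8  5.7] w 7.5
 shift cm [ 0.14 -0.28  0.17] turn -0.04
far e -5.2 f 0.5 ang 90.35 36 0.52
left e -36.1 f 48.6 ang 13.03 24 2.62
right e -40.6 f -51.7 ang 0.4 29 0.5
```

servo_tool([
  [0,0.05,-0.1,0,0,0,0],
  [0,0.1,-0.1,0,0,0,0],
  [0,0,-0.1,0,0,0,0],
  [0,0,-0.1,0,0,0,0],
  [0,0,0,0,0,0,0],
  [0,0,0,0,0,0,0],
])

```text
clock: 7.65
position: [447.7, 236.2, 35.7]
ee_rot: [0.791, -0.611, -0.001, 0.001]
contact_force: [-7.5, 0.2, 7.0]
gripper_width: 7.2
```

```bash
python3 - <<'E'
from h import *
go([446.8,235.6,34],14.64)
E
```

```text
t 7.65 pos [447.7 236.2  35.7] yaw 14.63 tilt [-0.0027 -0.0017] F [-7.5  0.2  7. ] w 7.2
 shift cm [0.03 0.1  0.17] turn -0.01
```

Probably at contact. I push a little more to see whether the force rises.

servo_tool([
  [0,0.02,-0.1,0,0,0,0],
  [0,0,-0.1,0,0,0,0],
  [0,0,-0.1,0,0,0,0],
  [0,0,0,0,0,0,0],
  [0,0,0,0,0,0,0],
])

```text
clock: 8.15
position: [448.0, 235.8, 35.7]
ee_rot: [0.791, -0.611, -0.002, 0.004]
contact_force: [-18.2, 1.2, 13.9]
gripper_width: 7.3
```

```bash
python3 - <<'E'
from h import *
go([446.8,235.6,34],14.64)
d=get_image("top"); cv2.imwrite("pics/top4.png",cv2.resize(d["image"][180:340,280:480][:,:,::-1],(750,600),interpolation=cv2.INTER_CUBIC))
E
```

```text
t 8.15 pos [448.  235.8  35.7] yaw 14.63 tilt [-0.0073 -0.0042] F [-18.2   1.2  13.9] w 7.3
 shift cm [-0.01  0.12  0.17] turn -0.01
```

View pics/top4.png

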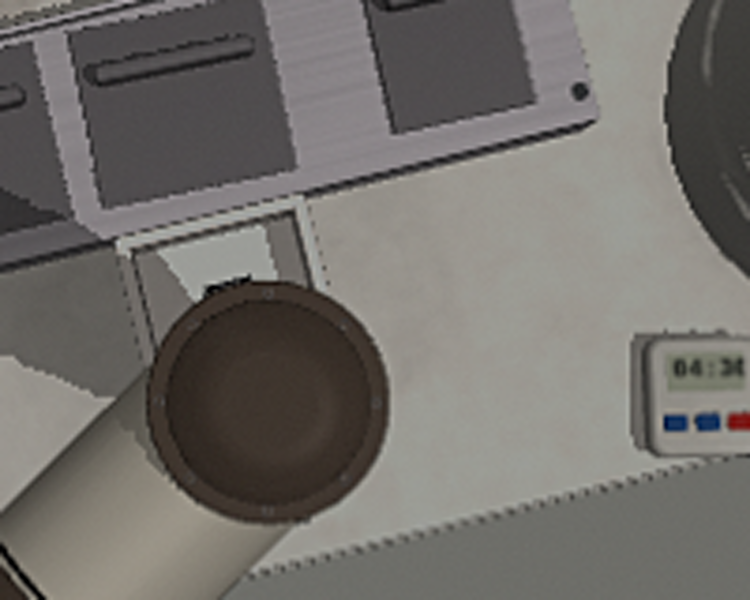

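The far wall is flush with the stand: the force jumped by 11 N with no further travel, and there is no gap along (118,240)-(303,200). I relax the push, release and rise.

servo_tool([
  [0,0,0.15,-0.05,0,0,0],
  [0,0,0.15,-0.05,0,0,0],
  [0.4,0,0,0,0,0,0],
  [0.4,0,0,0,0,0,0],
  [0.4,0,0,0,0,0,0],
  [0.4,0,0,0,0,0,0],
  [0.4,0,0,0,0,0,0],
])

```text
clock: 8.9
position: [449.5, 236.6, 36.7]
ee_rot: [0.791, -0.611, 0.0, -0.0]
contact_force: [1.0, 0.4, 0.9]
gripper_width: 34.3
```

servo_tool([
  [0.4,0,0,-2,0,0,0],
  [0.4,0,0,-4,0,0,0],
  [0.4,0,0,-4,0,0,0],
  [0.4,0,2,-2,0,0,0],
  [0.4,0,4,0,0,0,0],
  [0.4,0,4,0,0,0,0],
  [0.4,0,2,0,0,0,0],
  [0.4,0,0,0,0,0,0],
])

```text
clock: 9.7
position: [331.0, 204.9, 156.8]
ee_rot: [0.792, -0.611, -0.0, -0.0]
contact_force: [0.8, -0.1, -0.1]
gripper_width: 34.2
```

```bash
python3 - <<'E'
from h import *
go([446.8,235.6,34],14.64)
d=get_image("top"); cv2.imwrite("pics/top5.png",cv2.resize(d["image"][180:340,280:480][:,:,::-1],(750,600),interpolation=cv2.INTER_CUBIC))
c=lambda l:np.array(l)/3.75+[279.7,179.7]
dish(d,c((116,240)),c((303,197)))
E
```

```text
t 9.7 pos [331.  204.9 156.8] yaw 14.7 tilt [-0.0004  0.0004] F [ 0.8 -0.1 -0.1] w 34.2
 shift cm [ -0.03 -11.98  12.28] turn 0.06
far e -2.3 f -1.8 ang 90.68 37 0.46
left e -29.9 f 53.2 ang 0.49 35 0.49
right e -32.2 f -52.5 ang 0.69 32 0.53
```

View pics/top5.png

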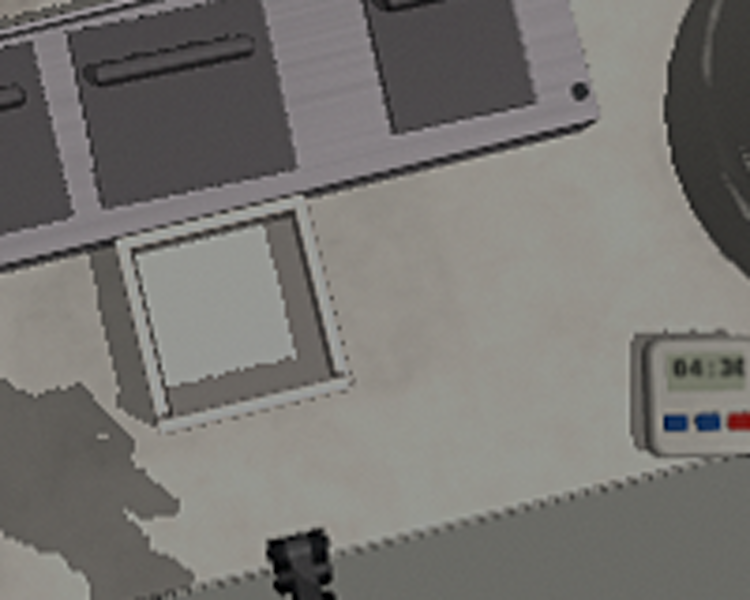

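The dish stands flush and is centred to within about 0.5 mm (flanks +53.2/-52.5). Now to the lid's rib.

servo_tool([
  [0.4,0,0,0,0,0,2.2],
  [0.4,-0.1,-3.1,0,0,0,0],
  [0.4,-0.1,-3.1,0,0,0,0],
  [0.4,-0.1,-3.1,0,0,0,0],
  [0.4,-0.1,-3.1,0,0,0,0],
  [0.4,-0.1,-3.1,0,0,0,0],
  [0.4,-0.1,-3.1,0,0,0,0],
  [0.4,-0.1,-3.1,0,0,0,0],
  [0.4,-0.1,-3.1,0,0,0,0],
  [0.4,-0.1,-3.1,0,0,0,0],
  [0.4,-0.2,-3.1,0,0,0,0],
  [0.4,0,0,0,0,0,0],
])

```text
clock: 10.95
position: [637.7, 283.8, 154.4]
ee_rot: [0.779, -0.627, 0.001, -0.0]
contact_force: [-2.1, 0.1, -0.5]
gripper_width: 34.2
```

servo_tool([
  [0.4,0,0,2,0,0,0],
  [0.4,0,0,2,0,0,0],
  [0.4,0,0,1,0,0,0],
  [0.4,0,0,0,0,0,0],
  [0.4,0,0,0,0,0,0],
])

```text
clock: 11.45
position: [634.0, 283.7, 107.0]
ee_rot: [0.78, -0.626, 0.0, -0.0]
contact_force: [0.0, 0.6, -0.1]
gripper_width: 34.0
```

```bash
python3 - <<'E'
from h import *
go([631.3,282.9,67],12.5)
d=get_image("scene"); c=proj(d,[630,283,60])[0].astype(int); print(c)
cv2.imwrite("pics/sc6.png",cv2.resize(d["image"][c[1]-70:c[1]+70,c[0]-90:c[0]+90][:,:,::-1],(720,560),interpolation=cv2.INTER_CUBIC))
E
```

```text
t 11.45 pos [634.  283.7 107. ] yaw 12.43 tilt [ 0.0009 -0.0001] F [ 0.   0.6 -0.1] w 34.0
 shift cm [0.02 0.29 4.  ] turn -0.07
[355 229]
```

View pics/sc6.png

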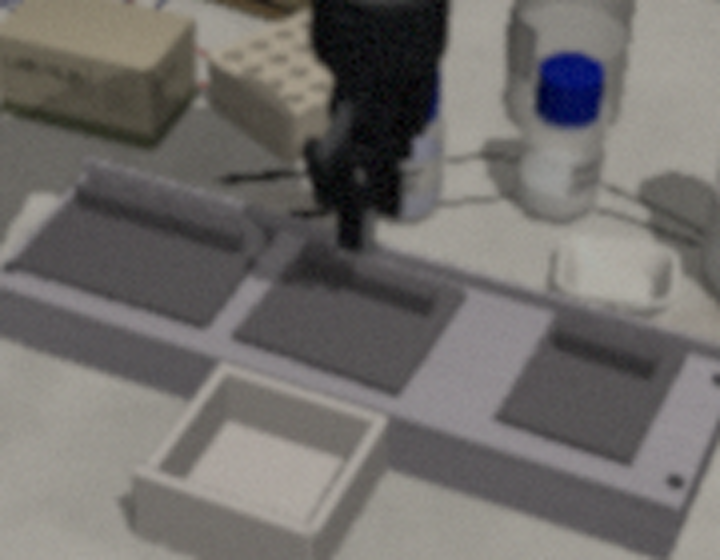

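The gripper is above the medium lid's rib (around (360,275)) and the dish sits squarely in front. I descend slowly.

servo_tool([
  [0.4,0,0.15,1,0,0,0],
  [0.4,0,0.15,1,0,0,0],
  [0.4,0,0,0.8,0,0,0],
  [0.4,0,0,0.5,0,0,0],
  [0.4,0,0,0.5,0,0,0],
  [0.4,0,0,0,0,0,0],
  [0.4,0,0,0,0,0,0],
])

```text
clock: 12.2
position: [630.7, 283.0, 68.6]
ee_rot: [0.779, -0.626, 0.0, -0.0]
contact_force: [-0.3, -0.5, 0.6]
gripper_width: 34.1
```

servo_tool([
  [0,0,0,0,0,0,0],
  [0,0,0,0,0,0,0],
  [0,0,0,0,0,0,0],
  [0,0,0,0,0,0,0],
  [0,0,0,0,0,0,0],
  [0,0,0,0,0,0,0],
  [0,0,0,0,0,0,0],
])

```text
clock: 12.9
position: [630.9, 283.2, 69.3]
ee_rot: [0.78, -0.626, 0.0, -0.001]
contact_force: [0.1, -0.0, 3.9]
gripper_width: 7.5
```

```bash
python3 - <<'E'
from h import *
go([631.3,282.9,67],14.64)
E
```

```text
t 12.9 pos [630.9 283.2  69.3] yaw 12.43 tilt [0.0012 0.0005] F [ 0.1 -0.   3.9] w 7.5
 shift cm [ 0.04 -0.03  0.23] turn -2.21
```

servo_tool([
  [0,0,0,0,0,0,0],
  [0,0,0,0,0,0,0],
  [0,0,0,0,0,0,0],
])

```text
clock: 13.2
position: [630.9, 283.2, 69.3]
ee_rot: [0.779, -0.626, 0.0, -0.001]
contact_force: [-0.0, 0.1, 4.6]
gripper_width: 7.8
```

```bash
python3 - <<'E'
from h import *
go([631.3,282.9,67],14.64)
d=get_image("scene"); c=proj(d,[630,283,60])[0].astype(int)
cv2.imwrite("pics/sc7.png",cv2.resize(d["image"][c[1]-40:c[1]+40,c[0]-60:c[0]+60][:,:,::-1],(780,520),interpolation=cv2.INTER_CUBIC))
E
```

```text
t 13.2 pos [630.9 283.2  69.3] yaw 12.43 tilt [0.0011 0.0005] F [-0.   0.1  4.6] w 7.8
 shift cm [ 0.03 -0.03  0.23] turn -2.21
```

View pics/sc7.png

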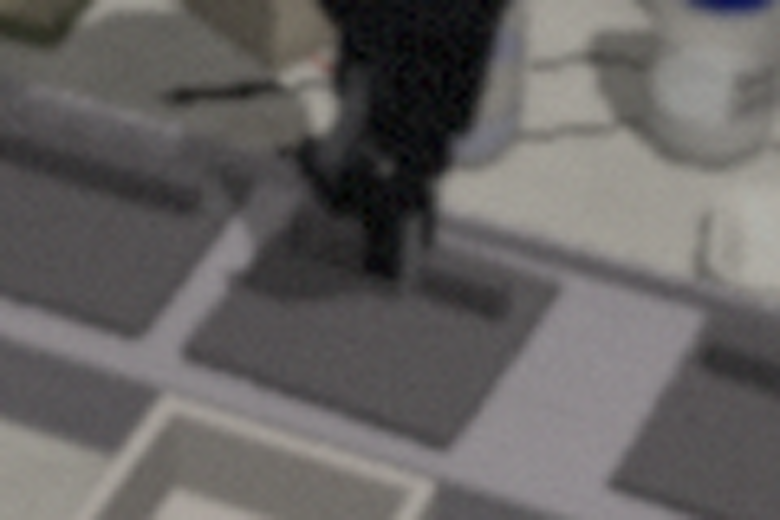

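The pads hold the rib at (390,250) with a stable width. I turn the lid square and slide it towards the robot, stopping short first.

servo_tool([
  [0,0,0,0,0,0,-1.25],
  [0,0,0,0,0,0,-1.25],
  [0,-0.05,0.4,0,0,0,0],
  [0,-0.05,0.8,0,0,0,0],
  [0,0,0.8,0,0,0,0],
  [0,0,0.8,0,0,0,0],
  [0,0,0.8,0,0,0,0],
  [0,0,0.8,0,0,0,0],
  [0,0,0.4,0,0,0,0],
  [0,0,0,0,0,0,0],
  [0,0,0,0,0,0,0],
])

```text
clock: 14.35
position: [582.9, 271.5, 69.3]
ee_rot: [0.793, -0.609, -0.0, 0.0]
contact_force: [0.1, 0.7, 7.2]
gripper_width: 7.9
```

```bash
python3 - <<'E'
from h import *
s=read_state(); R=Rot.from_quat(s["ee_rot"]).as_matrix()
print("e,f",s["position"][:2]@e_,s["position"][:2]@f_,"target 567, 115.6")
go(np.r_[567*e_+115.6*f_,68],14.9)
E
```

```text
e,f 632.6055577861612 115.35178516032785 target 567, 115.6
t 14.35 pos [582.9 271.5  69.3] yaw 14.93 tilt [-0.0004 -0.0001] F [0.1 0.7 7.2] w 7.9
 shift cm [-0.06  6.56  0.13] turn 0.03
```

servo_tool([
  [0,-0.05,0.6,0,0,0,0],
  [0,0,0.8,0,0,0,0],
  [0,0,0.8,0,0,0,0],
  [0,0,0.8,0,0,0,0],
  [0,0,0.8,0,0,0,0],
  [0,0,0.8,0,0,0,0],
  [0,0,0.8,0,0,0,0],
  [0,0,0.5,0,0,0,0],
  [0,0,0.2,0,0,0,0],
  [0,0,0,0,0,0,0],
  [0,0,0,0,0,0,0],
])

```text
clock: 15.45
position: [524.1, 256.2, 68.8]
ee_rot: [0.793, -0.609, -0.0, 0.0]
contact_force: [1.4, 0.9, 6.6]
gripper_width: 7.9
```

```bash
python3 - <<'E'
from h import *
s=read_state(); R=Rot.from_quat(s["ee_rot"]).as_matrix()
print("e,f",s["position"][:2]@e_,s["position"][:2]@f_,"target 567, 115.6")
go(np.r_[567*e_+115.6*f_,68],14.9)
d=get_image("top"); cv2.imwrite("pics/top8.png",cv2.resize(d["image"][190:310,290:450][:,:,::-1],(800,600),interpolation=cv2.INTER_CUBIC))
E
```

```text
e,f 571.8568042760049 115.43417776407925 target 567, 115.6
t 15.45 pos [524.1 256.2  68.8] yaw 14.92 tilt [-0.001  -0.0004] F [1.4 0.9 6.6] w 7.9
 shift cm [-0.02  0.49  0.08] turn 0.02
```

View pics/top8.png

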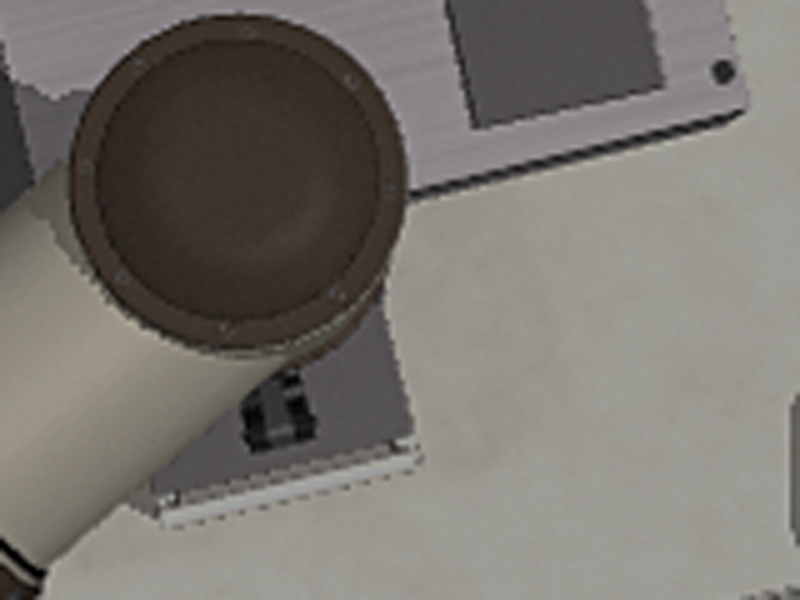

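The lid's front edge is about 4 mm short of the lip and square to it (gap line from (165,500) to (410,445)). I ease the down-force and creep on.

servo_tool([
  [0,0,0.1,-0.05,0,0,0],
  [0,0,0.1,-0.03,0,0,0],
  [0,0,0.1,0,0,0,0],
  [0,0,0.1,0,0,0,0],
  [0,0,0,0,0,0,0],
  [0,0,0,0,0,0,0],
])

```text
clock: 16.1
position: [519.4, 254.3, 68.2]
ee_rot: [0.793, -0.61, -0.001, 0.002]
contact_force: [-0.5, 0.8, -1.1]
gripper_width: 7.7
```

servo_tool([
  [0,0,0.05,0,0,0,0],
  [0,0,0.05,0,0,0,0],
  [0,0,0,0,0,0,0],
  [0,0,0,0,0,0,0],
])

```text
clock: 16.5
position: [519.8, 255.0, 69.3]
ee_rot: [0.793, -0.609, -0.0, 0.0]
contact_force: [0.2, -0.1, -0.5]
gripper_width: 7.9
```

```bash
python3 - <<'E'
from h import *
s=read_state()
print("e,f",s["position"][:2]@e_,s["position"][:2]@f_,"target 567, 115.6")
go(np.r_[567*e_+115.6*f_,68],14.9)
d=get_image("top"); cv2.imwrite("pics/top9.png",cv2.resize(d["image"][235:310,305:405][:,:,::-1],(800,600),interpolation=cv2.INTER_CUBIC))
E
```

```text
e,f 567.3457304187897 115.34064108629241 target 567, 115.6
t 16.5 pos [519.8 255.   69.3] yaw 14.91 tilt [-0.0004 -0.0002] F [ 0.2 -0.1 -0.5] w 7.9
 shift cm [-0.03  0.03  0.13] turn 0.01
```

View pics/top9.png

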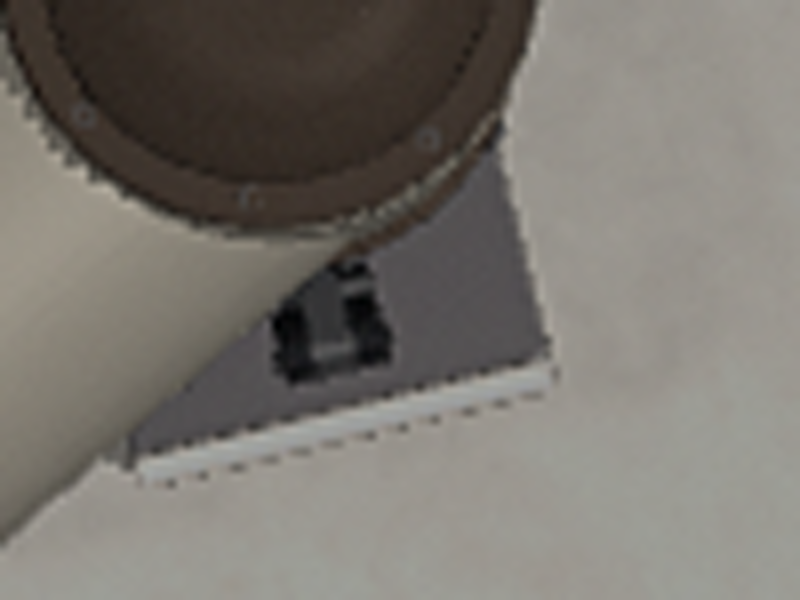

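The lid now reaches the lip along its full length (from (135,455) to (548,365)) and hangs about 1.5 mm above the rims. I lower it slightly and settle it against the lip.

servo_tool([
  [0,0,0,0.1,0,0,0],
  [0,0,0,0.1,0,0,0],
  [0,0,0,0,0,0,0],
  [0,0,0,0,0,0,0],
])

```text
clock: 16.95
position: [520.0, 255.1, 67.8]
ee_rot: [0.793, -0.609, 0.0, -0.0]
contact_force: [-1.2, -0.6, 2.2]
gripper_width: 8.1
```

servo_tool([
  [0,0,0.05,0,0,0,0],
  [0,0,0,0,0,0,0],
  [0,0,0,0,0,0,0],
])

```text
clock: 17.25
position: [520.0, 255.1, 67.8]
ee_rot: [0.793, -0.609, 0.0, -0.001]
contact_force: [0.7, -0.6, 2.9]
gripper_width: 7.8
```

```bash
python3 - <<'E'
from h import *
s=read_state()
print("e,f",s["position"][:2]@e_,s["position"][:2]@f_,"target 567, 115.6")
go(np.r_[567*e_+115.6*f_,67.8],14.9)
E
```

```text
e,f 567.5637468678206 115.41824054453546 target 567, 115.6
t 17.25 pos [520.  255.1  67.8] yaw 14.93 tilt [0.0011 0.0005] F [ 0.7 -0.6  2.9] w 7.8
 shift cm [-0.02  0.06 -0.  ] turn 0.03
```

The lid sits exactly 1.5 mm lower, on the rims. I release, rise and move clear.

servo_tool([
  [0,0,0,-0.05,0,0,0],
  [0.4,0,0,0,0,0,0],
  [0.4,0,0,0,0,0,0],
  [0.4,0,0,0,0,0,0],
  [0.4,0,0,0,0,0,0],
  [0.4,0,0,0,0,0,0],
])

```text
clock: 17.85
position: [519.4, 254.9, 67.8]
ee_rot: [0.793, -0.609, -0.0, 0.0]
contact_force: [0.5, 0.5, 0.8]
gripper_width: 34.3
```

servo_tool([
  [0.4,0,0,-1,0,0,0],
  [0.4,0,0,-3,0,0,0],
  [0.4,0,0,-4,0,0,0],
  [0.4,0,0,-4,0,0,0],
  [0.4,-2,3,0,0,0,0],
  [0.4,-2,4,0,0,0,0],
  [0.4,-2,4,0,0,0,0],
  [0.4,-2,4,0,0,0,0],
  [0.4,-2,3,0,0,0,0],
  [0.4,0,0,0,0,0,0],
])

```text
clock: 18.85
position: [317.0, 305.7, 189.1]
ee_rot: [0.794, -0.607, -0.0, -0.001]
contact_force: [0.2, -0.3, 0.2]
gripper_width: 34.1
```

```bash
python3 - <<'E'
from h import *
go([0,0,0],0)
d=get_image("top"); cv2.imwrite("pics/top10.png",cv2.resize(d["image"][185:305,295:455][:,:,::-1],(800,600),interpolation=cv2.INTER_CUBIC))
E
```

```text
t 18.85 pos [317.  305.7 189.1] yaw 15.2 tilt [0.0004 0.0018] F [ 0.2 -0.3  0.2] w 34.1
 shift cm [21.23 38.62 18.85] turn 15.2
```

View pics/top10.png

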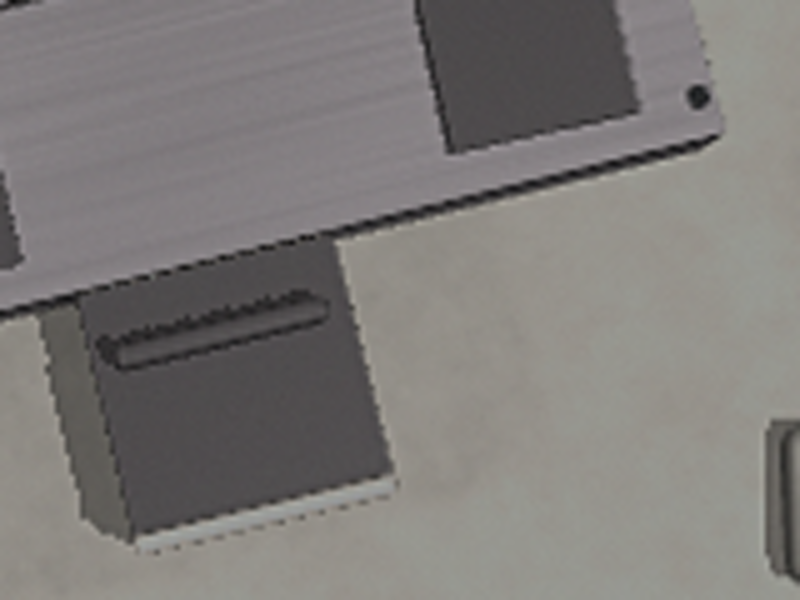

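The lid covers the dish squarely, from the stand edge ((80,290)-(335,235)) to the lip ((130,535)-(390,475)). Now I check it numerically, including that the other items are in place.

```bash
python3 - <<'E'
from h import *
d=get_image("top"); c=lambda l:np.array(l)/5+[294.6,184.6]
def E(n,a,b,z,s=0,w=2.5):
    p,an,k,sd=edge(d,c(a),c(b),z,w,sgn=s); print(n,"e",round(p@e_-597.8,1),"f",round(p@f_-115,1),"ang",round(an-14.64,2),k,round(float(sd),2))
E("standfront",(345,235),(700,145),46,1)
E("lid front/lip in",(130,535),(390,473),52,-1); E("lip outer",(140,550),(398,488),53.5,0,1.6)
E("lid left",(82,295),(130,530),50.5); E("lid right",(337,245),(388,470),50.5); E("lid back",(80,292),(335,236),50.5,0,2)
g=cv2.cvtColor(d["image"],cv2.COLOR_RGB2GRAY)
m=cv2.morphologyEx(((g<95)&(g>45))[150:260,200:450].astype(np.uint8),cv2.MORPH_OPEN,np.ones((9,9)))
for q in cv2.findContours(m,cv2.RETR_EXTERNAL,cv2.CHAIN_APPROX_NONE)[0]:
    if cv2.contourArea(q)>400: r=cv2.minAreaRect(np.float32(onz(d,q[:,0]+[200,150],52))); print(np.round(r[0],1),np.round(r[1],1))
s=get_image("scene"); k=proj(s,[500,250,45])[0].astype(int)
cv2.imwrite("pics/sc11.png",cv2.resize(s["image"][k[1]-60:k[1]+60,k[0]-80:k[0]+80][:,:,::-1],(800,600),interpolation=cv2.INTER_CUBIC))
E
```

```text
standfront e 0.6 f -134.3 ang 90.58 34 0.53
lid front/lip in e -103.8 f 2.1 ang 90.67 40 0.47
lip outer e -106.1 f 7.7 ang 90.06 22 0.59
lid left e -55.5 f 54.7 ang -0.71 27 0.47
lid right e -54.9 f -54.4 ang 0.35 36 0.49
lid back e -0.7 f 3.9 ang 91.18 33 0.44
[528.3 266.4] [ 34.6 122.5]
[559.4 410.8] [ 68. 138.]
[636.  130.3] [67.8 78.5]
```

```bash
python3 -c "
from bench import *
s=read_state(); print(s['clock'],s['position'],s['contact_force']); print(job_done())"
```

```text
19.0 [320.03559538 305.61830712 188.6956801 ] [-0.57310234 -0.23787156  1.07064011]
the job is handed in; nothing more can be done
None
```

The job is handed in at 19 s: the medium (108 mm) lid, the middle of the three, now covers the white dish, and the gripper is open and clear.

I gripped the dish by its lip wall, squared it to the stand and pressed it against the near face, where the force rose about 11 N with no further travel. I then gripped the lid by its rib, turned it about 2.5° to square it, and slid it off the stand. Past the stand's edge I lowered it 1.5 mm onto the rims.

**Last checks:**
- **Centring:** the lid is within about 0.5 mm of the dish's centre line and within about 1° of square.
- **Seating:** the height drop matches the lid resting on the rims. The lid's front edge is at the lip, about 0.5 mm off or less by tool position, and its back edge clears the stand by about 1.5 mm.
- **Other lids:** both are where they were, to 0.1 mm.

**Not confirmed:**
- The camera fits of the lid's depth and the lip's outer edge were 3–6 mm off, so the lip contact and stand clearance rest mainly on tool position and the top picture.
- I could not view a final side picture because the limit of 12 was reached.
- I did not re-measure the timer or tape. The arm did not go near them.

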